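# Click the battery cover onto the bench soil meter

## Robot

A 7-joint arm with a two-finger parallel gripper is mounted at the origin on the work surface. World frame = base frame: x ahead of the robot, y to its left, z up, the work surface at z = 0. Lengths are in m, angles in rad, forces in N, time in s.
With the tool pointing down it reaches from about 0.35 to 0.9 m from the base axis. Payload 7.2 kg.
Tool frame: the origin (TCP) lies between the finger pads; the fingertips stand 8 mm ahead of it and the grasp point (between the pads) lies 11 mm behind it; z points along the fingers, y is the line along which they close (so a half turn about z gives the same grasp; the last joint's range is limited). The gripper opens to 85 mm and grips with 20 to 120 N. Pads are 22 mm wide; open, the fingers measure 114 mm over their backs; the gripper's body (76 mm by 85 mm) begins 54 mm behind the grasp point. The pads swing forward as they close: fully open they stand 13 mm farther back than shut.
Start: joints at [-0.068, 0.411, -0.013, 1.596, 0.006, 1.134, -0.082], TCP at [0.625, -0, 0.239] pointing down, gripper open.
Joint ranges: [-2.95, 2.95], [-0.29, 1.99], [-1.47, 1.44], [0.14, 2.54], [-1.03, 4.17], [0.13, 1.85], [-2.86, 2.86]. Speed limits (rad/s): [2.39, 2.39, 3.01, 3.01, 3.14, 3.14, 3.14].

## Interface

Orientations are given as a rotation vector (axis times angle).
In Python, from rig import monitor, viewer, workorder gives the robot as it stands.
- The arm moves only by the tool servo_tool, never from a script. Its argument "targets" is a list of rows, each a list of 7 numbers: the shift along the tool's x, y, z in cm, then the turn, a rotation vector about the tool's x, y, z in rad, then the closure, from 0 (fully open) to 1 (shut). In form: [[x, y, z, wx, wy, wz, fingers], ...]. A call has 1 to 12 rows; each row shifts and turns the commanded pose from where the row before left it, along the tool's axes as they then stand; what a row does not reach is not made up. A row lasts 1/12 s, in which the tool goes at most 41.7 mm and 7.16 degrees, less where a joint would pass 70% of its speed; a pose out of reach is approached as far as the arm can. A call with a gripper value outside its range is refused whole. The fingers move at their own pace and stop on an object; the grip force is fixed at half the most. Time passes only in rows, so rows that do not move let the fingers close. It gives the time, the measured TCP pose, the force, the opening and the grip force at its end, in the units of the state.
- monitor.sense(): the state, without advancing time (a new reading comes with each control period).
- viewer.snapshot(name): name is "scene" or "side" or "wrist"; returns the picture (480x640x3 uint8, blue, green, red); there is no depth.
- viewer.get_calibration(name): a dict with "camera_matrix" (3x3 intrinsics, pixels), "k1" (the pictures are not rectified: a ray, as slopes to the right and down, at radius r is drawn at 1 + k1 r^2 times it, then the intrinsics apply), "cam_to_world" (4x4, takes a point from camera to world coordinates). Camera axes: x right, y down, z forward; pixel columns grow to the right and rows downward; lengths in m; the calibration is good to about 2 mm. A picture is of the moment at which its call begins: read the wrist's pose just before it. get_calibration takes no time and is no camera call; for the wrist camera it gives the pose at the moment of the call.
- workorder.finish_job(): hands the job in; it is judged then, once.
The state is a dict: "t": time; "joint_pos": joint angles; "qd": joint speeds; "joint_torque": joint torques, N m; "tool_pos": TCP position; "orientation": TCP orientation; "ft_force": force on the tool from outside, world axes, zero at the start; "moment": the same for the moment, N m; "opening": finger opening in m; "gripper_force": force on a finger pad.
Only numpy, scipy, OpenCV 4.12 (cv2) and the standard library are available. Lean on these libraries where they do the work, as an engineer would, in place of code of your own. Each camera call takes 0.05 s, during which the arm holds its last target. There are 200 camera calls.

## Task

Put the loose battery cover back on the bench soil meter: lay it on the meter's deck, tab end first, slide it along its rails under the lips until its springy tab clicks past the ledge and it stays locked, then let go. The meter gives way in its dock at first, so keep pushing, firmly but without ramming it, and leave the glassware and bottle alone.

Things in the scene. Friction and masses are not known exactly. Their poses are not given: they have to be found in the camera images.
- meter: Bench soil meter, grey, x from -118 to +160 mm, 124 mm wide, white head 70 mm high at its +x end. Origin at its underside (6 mm above the bench) below the middle of the fitted cover; x is the way the cover slides in, z is up. It stands in a low metal dock: pushed with over 3 N it slides along x, 10 to 30 mm, until the dock's end stop holds it; only then can the tab be made to click
- deck (a point): Point on the meter's deck at x = -55 mm, z = 40 mm of the meter; the deck is open above for x below 0. Laid with its centre above this point, the cover is clear of the lips, its front edge 10 mm short of them. Flared side guides, 12 mm high, narrow from about 98 mm apart at x = -38 mm to about 84 mm at x = +10 mm
- lips (a point): Midway between the two lips, level with their undersides, at x = +10 mm of the meter, their entry. From here to x = +57 mm the cover's side edges run in grooves 84 mm wide (2 mm play each side) and 11.6 mm high; the lips reach 8 mm in from the groove's sides and are 5 mm thick. Solid stops at the end of the grooves hold the cover's centre at x = +2 mm of the meter or less
- ledge (a point): Middle of the top of the ledge: a bar across the meter, 34 mm wide, 4 mm thick, standing 5.5 mm above the deck, at x = +65.5 mm, z = 45.5 mm of the meter
- grip_bar (a point): Centre of the upright grip bar of the battery cover (loose, white plastic, about 100 g). Its x axis points to the tab end, z is up. The bar stands across the cover: 14 mm thick (x), 50 mm long (y), from 10 to 40 mm above the cover's underside; its centre is 25 mm above the underside and 15 mm behind (-x of) the plate's centre. Grip it across its thickness
- cover_mid (a point): Centre of the cover's plate, 110 mm long (x), 80 mm wide, 10 mm high with its side skirts; 5 mm above the underside, axes as the cover's. Fitted: x = 0 (play about -1.5 to +2 mm), y = 0, z = 45 mm of the meter
- hook (a point): Lower back edge of the hook under the springy tab, a tongue 26 mm wide reaching 31 mm ahead of the plate; 69 mm ahead of the cover's centre, 1 mm above its underside when relaxed. Its sloping front rides over the ledge (lifting 4.5 mm, resistance up to 12 N, most 9 mm short of home), then its square back drops behind it; the stops follow 2 to 4 mm on. Locked: x = 67.5 to 71 mm, z = 41 mm of the meter
- beaker: Bystander: open glass beaker, 76 mm across, 95 mm high, origin at its underside
- cylinder: Bystander: plastic measuring cylinder, foot 68 mm across, 162 mm high, origin at its underside
- bottle: Bystander: plastic bottle, 60 mm across, about 120 mm high, origin at its underside
There are look-alikes about, which are no part of the job. There is more than one size of the part that bears grip_bar; the job needs the middle-sized.

How it is judged:
On the way:
1. the cover lies on the deck with its front edge under the lips (x of cover_mid in the frame of meter between -0.045 and 0.01 m and y of cover_mid in the frame of meter between -0.006 and 0.006 m and z of cover_mid in the frame of meter between 0.04 and 0.05 m and angle between the x axis of cover_mid and the x axis of meter, either way round below 0.08 rad), for 0.05 s.
At the end, for the whole second after the job is handed in: The cover lies flat in the rails, centre within -4/+5 mm of its fitted place along them, 5 mm across, 0.06 rad in direction, at rest; hook sprung down (z under 44.5 mm, x over 66 mm of the meter), behind the ledge; beaker, cylinder and bottle within 30 mm of where they stood (x of cover_mid in the frame of meter between -0.004 and 0.005 m and y of cover_mid in the frame of meter between -0.005 and 0.005 m and z of cover_mid in the frame of meter between 0.042 and 0.049 m and x of hook in the frame of meter above 0.066 m and z of hook in the frame of meter below 0.0445 m and angle between the x axis of cover_mid and the x axis of meter, either way round below 0.06 rad and linear speed of cover below 0.01 m/s and distance of each of beaker, cylinder, bottle from where it was at the start of the episode below 0.03 m); the robot touches nothing.
It fails at once if the cover is rammed or pressed against the meter with more than 80 N (contact force between cover and meter above 80 N).
It fails at once if the beaker is pushed more than 30 mm or tipped over (distance of beaker from where it was at the start of the episode above 0.03 m or angle between beaker's own z axis and vertical above 0.5 rad).
It fails at once if the cylinder is pushed more than 30 mm or tipped over (distance of cylinder from where it was at the start of the episode above 0.03 m or angle between cylinder's own z axis and vertical above 0.5 rad).
It fails at once if the bottle is pushed more than 30 mm or tipped over (distance of bottle from where it was at the start of the episode above 0.03 m or angle between bottle's own z axis and vertical above 0.5 rad).
It also fails if it takes over 42 s, if anything falls off the work surface, if the arm or the gripper's body presses on something with over 40 N, if the wrist force passes 120 N, or if a joint passes its speed limit or range.

## Working session

There is one attempt and no reset: what is moved stays moved. The work goes in short steps, Python scripts to look and compute and a tool call to move; the robot and the scene stay as the last step left them, time stands still between calls to the robot, and variables do not carry over. Pictures are saved under pics/ and viewed, at most 10 in all, crops included, and the job is handed in when it is done.

Besides the shell and the picture viewer there is one more tool, called after "Call:" by a JSON object that holds its "op" and its "data". servo_tool: Moves the arm, as the interface text tells. Its arguments: {"type":"object","properties":{"targets":{"type":"array"}},"required":["targets"]}

```bash
ls; mkdir -p pics
python3 - <<'E'
from rig import monitor, viewer
import cv2, numpy as np
s=monitor.sense(); print({k:np.round(v,3) for k,v in s.items()})
for n in ["scene","side","wrist"]:
    c=viewer.get_calibration(n); print(n,np.round(c["camera_matrix"],1).tolist(),c["k1"],np.round(c["cam_to_world"],3).tolist())
    cv2.imwrite(f"pics/{n}0.png",viewer.snapshot(n))
E
```

```text
pics
{'t': np.float64(0.0), 'joint_pos': array([-0.068,  0.412, -0.013,  1.597,  0.006,  1.134, -0.082]), 'qd': array([-0.   , -0.001, -0.001,  0.001,  0.001, -0.001,  0.   ]), 'joint_torque': array([-1.0000e-03, -6.0064e+01,  6.8100e-01, -2.9942e+01,  1.4000e-02,
        1.0000e-02,  0.0000e+00]), 'tool_pos': array([ 0.624, -0.   ,  0.238]), 'orientation': array([-2.221e+00, -2.221e+00,  2.000e-03]), 'ft_force': array([-0.129,  0.257, -0.092]), 'moment': array([ 0.091,  0.019, -0.019]), 'gripper_force': np.float64(0.0), 'opening': np.float64(0.085)}
scene [[439.0, 0.0, 314.4], [0.0, 439.0, 242.2], [0.0, 0.0, 1.0]] -0.04685194668016251 [[0.661, 0.632, -0.405, 0.887], [0.751, -0.547, 0.371, -0.397], [0.012, -0.549, -0.836, 0.867], [0.0, 0.0, 0.0, 1.0]]
side [[518.0, 0.0, 312.6], [0.0, 518.0, 238.3], [0.0, 0.0, 1.0]] -0.08678485245421554 [[0.983, -0.128, 0.129, 0.387], [-0.181, -0.736, 0.652, -0.708], [0.012, -0.665, -0.747, 0.825], [0.0, 0.0, 0.0, 1.0]]
wrist [[347.6, 0.0, 320.5], [0.0, 347.6, 239.5], [0.0, 0.0, 1.0]] -0.030731141998524763 [[1.0, 0.0, -0.002, 0.625], [-0.0, -0.945, -0.328, 0.086], [-0.002, 0.328, -0.945, 0.373], [0.0, 0.0, 0.0, 1.0]]
```

View pics/scene0.png

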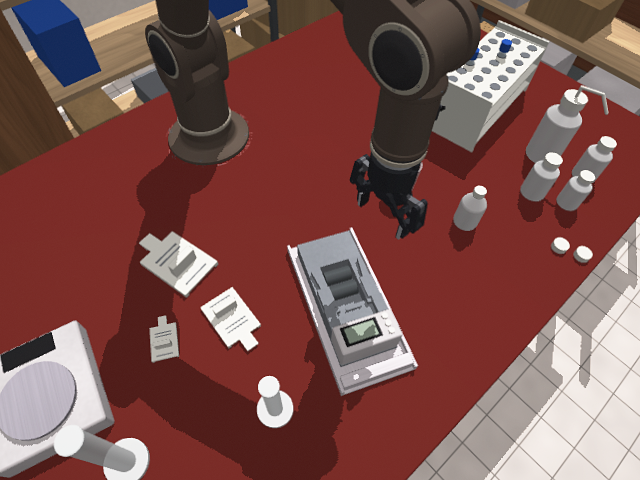

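View pics/side0.png

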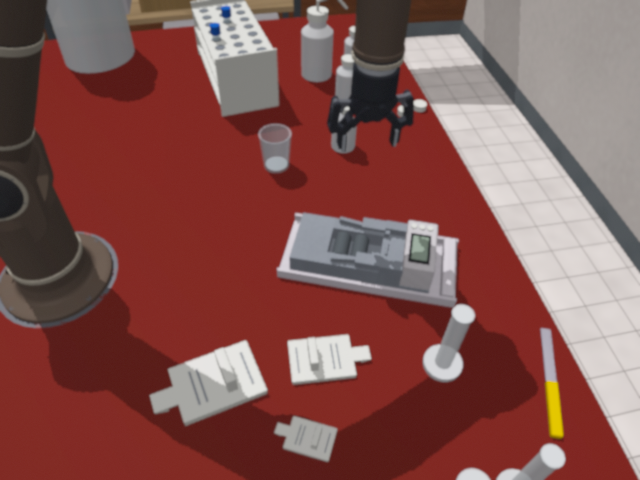

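The three look-alike covers in scene pixels: large grey (178,262), middle white (231,318) and small grey (163,340). The side view shows them at (215,382), (325,358) and (308,438). The middle white one is my pick, to be checked by its size. The meter is at scene (350,310) and side (370,255), with its head toward +x.

```bash
cat > h.py <<'E'
import cv2, numpy as np
from rig import monitor, viewer
def rays(cal,px):
    px=np.array(px,float).reshape(-1,2); K=cal["camera_matrix"]; k=cal["k1"]
    d=(px-[K[0,2],K[1,2]])/[K[0,0],K[1,1]]; u=d.copy()
    for _ in range(20): u=d/(1+k*(u**2).sum(1,keepdims=True))
    T=np.array(cal["cam_to_world"]); return T[:3,3],np.c_[u,np.ones(len(u))]@T[:3,:3].T
def onplane(cal,px,z):
    o,r=rays(cal,px); return o+r*((z-o[2])/r[:,2])[:,None]
def tri(c1,p1,c2,p2):
    o1,r1=rays(c1,p1);o2,r2=rays(c2,p2);out=[]
    for a,b in zip(r1,r2):
        s=np.linalg.lstsq(np.c_[a,-b],o2-o1,rcond=None)[0]; A=o1+a*s[0];B=o2+b*s[1]
        out.append(np.r_[(A+B)/2,np.linalg.norm(A-B)])
    return np.array(out)
def proj(cal,P):
    T=np.linalg.inv(cal["cam_to_world"]);q=np.atleast_2d(P)@T[:3,:3].T+T[:3,3];u=q[:,:2]/q[:,2:]
    u=u*(1+cal["k1"]*(u**2).sum(1,keepdims=True));K=cal["camera_matrix"];return u*[K[0,0],K[1,1]]+[K[0,2],K[1,2]]
E
python3 - <<'E'
from h import *
for n,seed in [("scene",(231,318)),("side",(325,358))]:
    c=viewer.get_calibration(n); im=cv2.imread(f"pics/{n}0.png"); hsv=cv2.cvtColor(im,cv2.COLOR_BGR2HSV)
    m=((hsv[...,1]<70)&(hsv[...,2]>90)).astype(np.uint8)
    for name,sd in ({"big":(178,262),"mid":(231,318),"small":(163,340)} if n=="scene" else {"big":(215,382),"mid":(325,358),"small":(308,438)}).items():
        k,l,st,ce=cv2.connectedComponentsWithStats(m); w=l[sd[1]-15:sd[1]+15,sd[0]-15:sd[0]+15]; i=np.bincount(w[w>0]).argmax()
        ys,xs=np.where(l==i); P=onplane(c,np.c_[xs,ys],0.01)[:,:2]
        g=np.zeros((600,900),np.uint8); q=((P-[0.2,0.0])*1000).astype(int)  # 1mm raster
        g[np.clip(q[:,1],0,599),np.clip(q[:,0],0,899)]=255
        g=cv2.morphologyEx(g,cv2.MORPH_CLOSE,np.ones((7,7))); full=cv2.minAreaRect(np.argwhere(g)[:,::-1].astype(np.float32))
        pl=cv2.morphologyEx(g,cv2.MORPH_OPEN,cv2.getStructuringElement(cv2.MORPH_ELLIPSE,(45,45))); 
        r=cv2.minAreaRect(np.argwhere(pl)[:,::-1].astype(np.float32)) if pl.any() else None
        print(n,name,st[i],"full",np.round(full[0],0)/1000+[.2,0],np.round(full[1]),full[2],"plate",r and (np.array(r[0])/1000+[.2,0],np.round(r[1]),r[2]))
a=cv2.imread("pics/scene0.png")[215:400,195:430]; b=cv2.imread("pics/side0.png")[205:390,272:472]
cv2.imwrite("pics/c1.png",cv2.resize(a,None,fx=3.2,fy=3.2,interpolation=cv2.INTER_CUBIC))
cv2.imwrite("pics/c2.png",cv2.resize(b,None,fx=3.2,fy=3.2,interpolation=cv2.INTER_CUBIC))
E
```

```text
scene big [ 139  231   79   66 2887] full [0.298 0.   ] [195.   0.] 180.0 plate None
scene mid [ 201  287   60   64 2127] full [0.507 0.   ] [146.   0.] 180.0 plate None
scene small [ 149  315   30   48 1034] full [0.446 0.   ] [100.   0.] 180.0 plate None
side big [ 149  340  119   86 5791] full [0.296 0.   ] [191.   0.] 180.0 plate None
side mid [ 287  334   85   51 3180] full [0.506 0.   ] [147.   0.] 180.0 plate None
side small [ 274  416   63   46 1874] full [0.442 0.   ] [99.  0.] 180.0 plate None
```

View pics/c1.png

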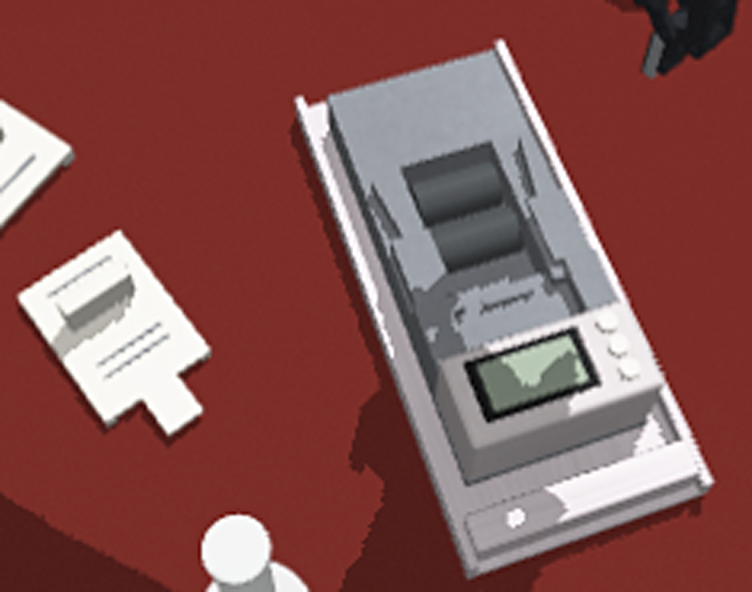

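View pics/c2.png

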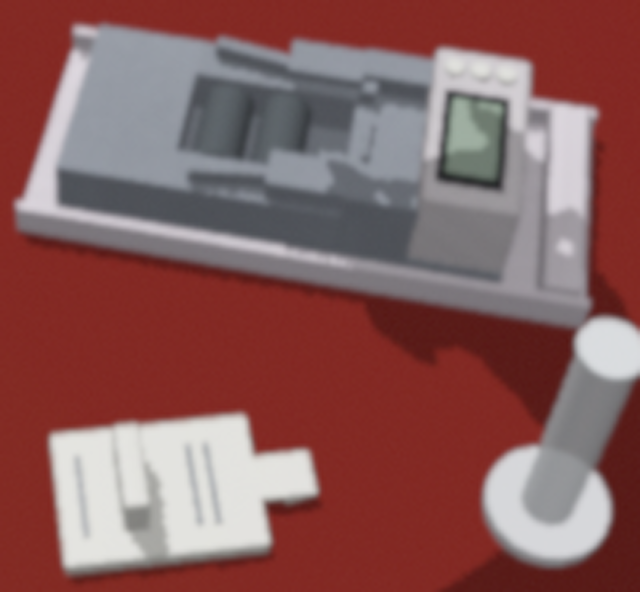

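The crops confirm the white cover as the middle one: its bar is near the back, its tab points about +x, and the size check follows. The meter stands in the dock with its head toward +x, and the batteries are exposed between the guides.

Run:
```python
from h import *
a,b=viewer.get_calibration("scene"),viewer.get_calibration("side")
S=np.array([[120,230],[18,297],[109,422],[211,352],[203,408],[170,434], [328,97],[497,50],[440,360],[622,303],[662,382],[468,445]])/3.2+[195,215]
D=np.array([[50,433],[64,566],[271,546],[247,414],[310,450],[318,492], [60,170],[103,25],[425,190],[437,47],[531,62],[519,205]])/3.2+[272,205]
T=tri(a,S,b,D); print(np.round(T*1000,1))
for c,p in((a,S),(b,D)): print(np.round(np.c_[onplane(c,p[:6],.01)[:,:2],],4).tolist()); print(np.round(onplane(c,p[6:8],.046)[:,:2],4).tolist(),np.round(onplane(c,p[8:],.076)[:,:2],4).tolist())
```

```text
[[ 4.401e+02 -2.293e+02  7.600e+00  5.000e-01]
 [ 4.353e+02 -3.099e+02  5.400e+00  7.000e-01]
 [ 5.464e+02 -3.156e+02  3.400e+00  2.700e+00]
 [ 5.520e+02 -2.369e+02  8.100e+00  4.000e-01]
 [ 5.805e+02 -2.655e+02  1.000e+01  2.500e+00]
 [ 5.791e+02 -2.909e+02  7.100e+00  1.500e+00]
 [ 4.704e+02 -6.800e+01  4.390e+01  3.800e+00]
 [ 5.179e+02  5.010e+01  4.270e+01  2.700e+00]
 [ 6.733e+02 -1.504e+02  7.910e+01  3.000e-01]
 [ 7.177e+02 -3.780e+01  7.390e+01  2.500e+00]
 [ 7.705e+02 -6.020e+01  7.630e+01  1.600e+00]
 [ 7.227e+02 -1.738e+02  8.250e+01  1.800e+00]]
[[0.4415, -0.23], [0.4379, -0.3106], [0.5482, -0.3151], [0.5529, -0.2374], [0.5797, -0.2645], [0.5797, -0.2906]]
[[0.4701, -0.0671], [0.5184, 0.0496]] [[0.6726, -0.1495], [0.7189, -0.04], [0.7701, -0.0594], [0.7219, -0.1728]]
[[0.4398, -0.2305], [0.4348, -0.3118], [0.5458, -0.32], [0.5516, -0.2378], [0.581, -0.2668], [0.5788, -0.293]]
[[0.471, -0.0719], [0.5178, 0.0452]] [[0.6745, -0.1479], [0.7164, -0.0383], [0.771, -0.0608], [0.7253, -0.1682]]
```

Sizes check out: the plate measures 111 x 80 mm, and the cover's centre is about (0.494,-0.274) with yaw -0.062. The meter has its origin at about (0.6015,-0.055) and yaw -0.387. I'm moving above the bar.

Call:
{"op": "servo_tool", "data": {"targets": [[-2.7,-1.45,0.5,0,0,0,0],[-2.7,-1.45,0.5,0,0,0,0],[-2.7,-1.45,0.5,0,0,0,0],[-2.7,-1.45,0.5,0,0,0,0],[-2.7,-1.45,0.5,0,0,0,0],[-2.7,-1.45,0.5,0,0,0,0],[-2.7,-1.45,0.5,0,0,0,0],[-2.7,-1.45,0.5,0,0,0,0],[-2.7,-1.45,0.5,0,0,0,0],[-2.7,-1.45,0.5,0,0,0.06,0],[0,0,1,0,0,0,0],[0,0,0,0,0,0,0]]}}

```text
t: 1.15
tool_pos: [0.478, -0.2714, 0.1776]
orientation: [-2.29, -2.148, 0.002]
ft_force: [0.6, 1.7, -0.7]
opening: 0.0854
gripper_force: 0.0
```

Run:
```python
from h import *
s=monitor.sense(); c=viewer.get_calibration("wrist"); im=viewer.snapshot("wrist"); cv2.imwrite("pics/w1.png",im); np.save("w1.npy",c["cam_to_world"])
print(s["t"],s["tool_pos"],s["orientation"],proj(c,[[.479,-.273,.04]]))
```

```text
1.15 [ 0.47796056 -0.27143066  0.17764525] [-2.28968381 -2.14770471  0.00246904] [[322.59857721 231.92832928]]
```

View pics/w1.png

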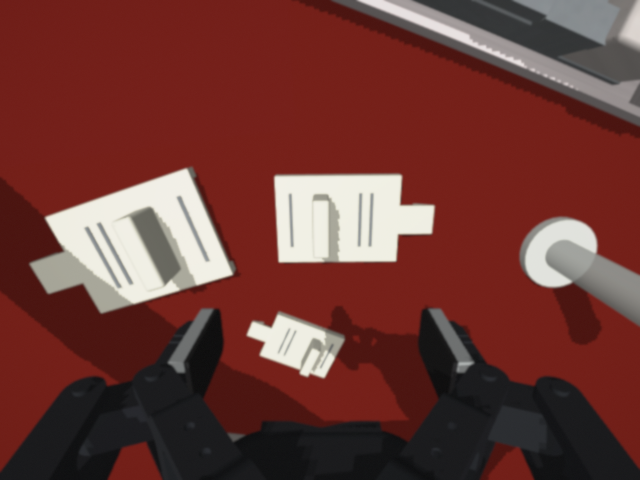

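The view shows the mid cover with plate corners (275,176), (401,176), (397,261) and (279,262). The bar is around (321,226) and aligned with the picture.

Run:
```python
from h import *
c=viewer.get_calibration("wrist")
P=onplane(c,[(275,176),(401,176),(397,261),(279,262)],.01)[:,:2]; print(P.round(4),P.mean(0)); 
v=(P[1]+P[2]-P[0]-P[3]); print(np.arctan2(v[1],v[0])); v/=np.linalg.norm(v); print("bar",P.mean(0)-.015*v)
print(onplane(c,[(313,195),(328,195),(313,252),(328,252)],.04))
s=monitor.sense()["tool_pos"]; print(s)
```

```text
[[ 0.4417 -0.2278]
 [ 0.5509 -0.2344]
 [ 0.5483 -0.3142]
 [ 0.4371 -0.3085]] [ 0.49451748 -0.27121401]
-0.05583703020833895
bar [ 0.47954085 -0.27037689]
[[ 0.47461892 -0.24032732  0.04      ]
 [ 0.48652808 -0.24105225  0.04      ]
 [ 0.47130839 -0.28878823  0.04      ]
 [ 0.4838961  -0.28954985  0.04      ]]
[ 0.47923194 -0.26987598  0.17836763]
```

Call:
{"op": "servo_tool", "data": {"targets": [[0,0,3.0,0,0,0,0],[0,0,3.5,0,0,0,0],[0,0,3.5,0,0,0,0],[0,0,3.0,0,0,0,0],[0,0,1.7,0,0,0,0],[0,0,1.0,0,0,0,0],[0,0,0,0,0,0,0],[0,0,0,0,0,0,1],[0,0,0,0,0,0,1],[0,0,0,0,0,0,1],[0,0,0,0,0,0,1],[0,0,0,0,0,0,1]]}}

```text
t: 2.2
tool_pos: [0.4805, -0.2703, 0.0233]
orientation: [2.286, 2.153, 0.001]
ft_force: [0.1, 0.6, -0.6]
opening: 0.0257
gripper_force: 0.0
```

Call:
{"op": "servo_tool", "data": {"targets": [[0,0,0,0,0,0,1],[0,0,0,0,0,0,1],[0,0,0,0,0,0,1],[0,0,0,0,0,0,1]]}}

```text
t: 2.53
tool_pos: [0.4804, -0.2703, 0.0231]
orientation: [2.286, 2.153, 0.001]
ft_force: [-1.0, 1.0, 6.2]
opening: 0.0128
gripper_force: 59.7
```

Call:
{"op": "servo_tool", "data": {"targets": [[0,0,-2,0,0,0,1],[0,0,-3.5,0,0,0,1],[0,0,-3.5,0,0,0,1],[1,0.1,-3,0,0,0,1],[3,0.3,-1,0,0,0,1],[3.5,0.4,0,0,0,0,1],[3.5,0.4,0,0,0,0,1],[3.5,0.4,0,0,0,0,1],[3.5,0.4,0,0,0,0,1],[3.4,0.4,0,0,0,0,1],[2.5,0.3,0,0,0,0,1],[1.0,0.1,0,0,0,0.1,1]]}}

```text
t: 3.53
tool_pos: [0.5232, -0.0182, 0.1523]
orientation: [-2.384, -2.044, -0.002]
ft_force: [0.0, 0.7, -0.5]
opening: 0.0129
gripper_force: 58.7
```

Call:
{"op": "servo_tool", "data": {"targets": [[0,0,0,0,0,0.115,1],[0,0,0,0,0,0.11,1],[0,0,0,0,0,0,1],[0,0,0,0,0,0,1]]}}

```text
t: 3.87
tool_pos: [0.5227, -0.0231, 0.1522]
orientation: [2.602, 1.76, -0.001]
ft_force: [-0.5, -0.4, -1.0]
opening: 0.0128
gripper_force: 58.6
```

Run:
```python
from h import *
s=monitor.sense(); print(s["t"],s["tool_pos"],s["orientation"],s["opening"],s["ft_force"])
w=viewer.get_calibration("wrist"); im=viewer.snapshot("wrist"); cv2.imwrite("pics/w2.png",im)
np.save("w2.npy",w["cam_to_world"])
```

```text
3.8667 [ 0.52267391 -0.02306927  0.15221288] [ 2.60224165e+00  1.76008799e+00 -5.85210612e-04] 0.012834574390746062 [-0.50310265 -0.40578425 -1.00476245]
```

View pics/w2.png

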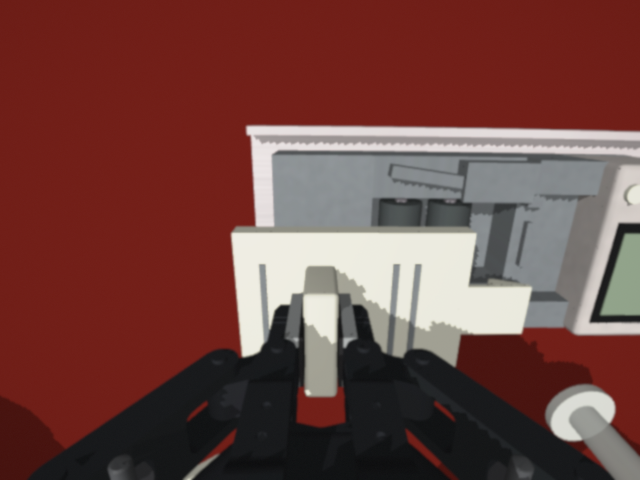

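View crop.

The held cover's far edge runs (233,228) to (474,228), with the tab right of it. The deck's back-far corner is at about (275,152), the far guide is at (390-463, 165-190) and the lip starts at x≈463. I'll zoom in once.

Run:
```python
import cv2
im=cv2.imread("pics/w2.png"); cv2.imwrite("pics/c3.png",cv2.resize(im[110:310,225:625],None,fx=2,fy=2.5,interpolation=cv2.INTER_CUBIC))
```

```text
(no output)
```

View pics/c3.png

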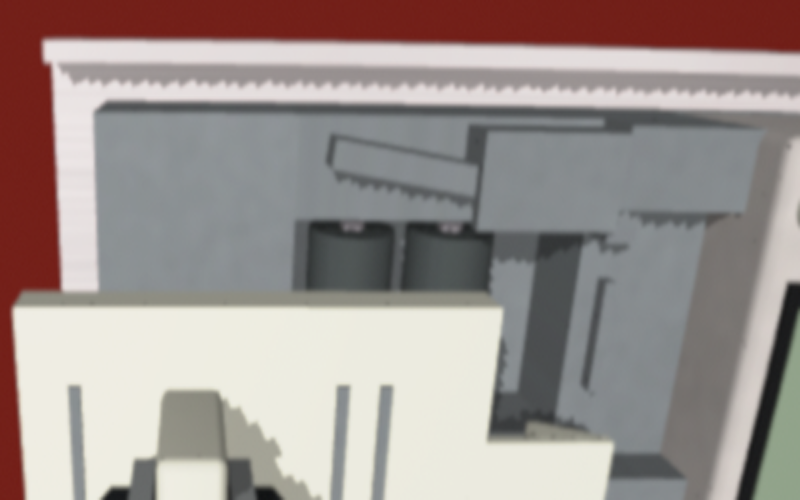

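Run:
```python
from h import *
c=viewer.get_calibration("wrist"); print(np.abs(c["cam_to_world"]-np.load("w2.npy")).max())
O=np.array([.6015,-.055]); th=-.387; R=np.array([[np.cos(th),-np.sin(th)],[np.sin(th),np.cos(th)]])
f=lambda p,z:np.round(1000*(onplane(c,np.array(p)/[2,2.5]+[225,110],z)[:,:2]-O)@R,1).tolist()
print("deck edge (y62, x-118):",f([(97,110),(293,112),(99,290)],.046))
print("lip top, x10..57,y34:",f([(475,230),(612,232),(487,128),(622,214)],.0626))
print("guide top:",f([(332,137),(335,170),(477,168),(474,205)],.058))
print("ledge:",f([(605,280),(588,390)],.0515))
print("cover far top edge (y40):",f([(14,306),(502,308)],.139),"tab",f([(612,441)],.139))
s=monitor.sense();print("tcp",1000*(s["tool_pos"][:2]-O)@R)
```

```text
0.00018418342159232104
deck edge (y62, x-118): [[-117.8, 63.3], [-51.5, 63.2], [-119.0, 12.5]]
lip top, x10..57,y34: [[8.0, 34.8], [54.2, 34.7], [8.2, 61.3], [56.6, 39.6]]
guide top: [[-40.2, 58.0], [-38.6, 49.5], [8.3, 50.4], [8.7, 40.6]]
ledge: [[61.5, 18.2], [61.9, -15.8]]
cover far top edge (y40): [[-125.4, 37.7], [-16.0, 38.0]] tab [[14.8, 11.4]]
tcp [-84.96173075  -0.2441789 ]
```

Call:
{"op": "servo_tool", "data": {"targets": [[0.3,0,1,0,0,0,1],[0,0,2,0,0,0,1],[0,0,2,0,0,0,1],[0,0,1.5,0,0,0,1],[0,0,0.8,0,0,0,1],[0,0,0.5,0,0,0,1],[0,0,0.2,0,0,0,1],[0,0,0,0,0,0,1],[0,0,0,0,0,0,1]]}}

```text
t: 4.67
tool_pos: [0.5245, -0.0204, 0.0729]
orientation: [2.605, 1.755, 0.001]
ft_force: [0.2, -0.6, -1.5]
opening: 0.0129
gripper_force: 58.7
```

Call:
{"op": "servo_tool", "data": {"targets": [[0,0,0.1,0,0,0,1],[0,0,0.1,0,0,0,1],[0,0,0,0,0,0,1]]}}

```text
t: 4.92
tool_pos: [0.5242, -0.0203, 0.0706]
orientation: [2.605, 1.755, 0.001]
ft_force: [0.1, 0.0, -0.3]
opening: 0.0129
gripper_force: 58.7
```

Call:
{"op": "servo_tool", "data": {"targets": [[0,0,0.1,0,0,0,1],[0,0,0.05,0,0,0,1],[0,0,0,0,0,0,1]]}}

```text
t: 5.17
tool_pos: [0.5242, -0.0203, 0.0691]
orientation: [2.605, 1.755, 0.001]
ft_force: [-1.0, 0.9, 2.6]
opening: 0.013
gripper_force: 59.0
```

Run:
```python
from h import *
s=monitor.sense(); print(s["t"],s["tool_pos"],s["ft_force"])
cv2.imwrite("pics/w3.png",cv2.resize(viewer.snapshot("wrist")[60:360,180:640],None,fx=1.7,fy=1.7,interpolation=cv2.INTER_CUBIC))
```

```text
5.1667 [ 0.52419833 -0.02033521  0.06909222] [-0.9823888   0.89168658  2.59065765]
```

View pics/w3.png

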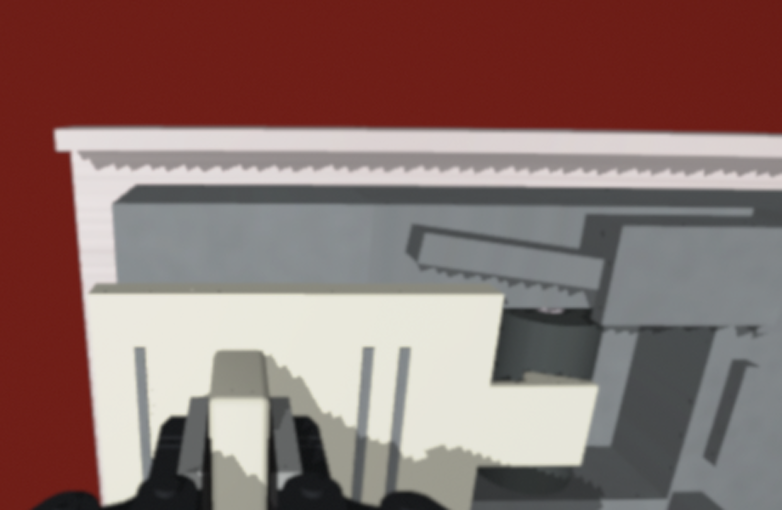

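The cover rests on the deck at Fz 2.6 N. Its far edge runs (90,292) to (505,293) and the deck's far edge (113,204) to (370,207), both in the crop. Now the lateral check.

Run:
```python
from h import *
c=viewer.get_calibration("wrist")
O=np.array([.6015,-.055]); th=-.387; R=np.array([[np.cos(th),-np.sin(th)],[np.sin(th),np.cos(th)]])
f=lambda p,z:np.round(1000*(onplane(c,np.array(p)/1.7+[180,60],z)[:,:2]-O)@R,1).tolist()
print("deck:",f([(113,204),(370,206)],.046))
print("lip:",f([(593,325),(720,328)],.0626),"guide",f([(418,264),(602,292)],.058))
print("ledge:",f([(740,362),(708,460)],.0515))
print("cover:",f([(90,292),(505,293)],.056),"tab",f([(597,385),(583,466)],.056))
s=monitor.sense();print("tcp",1000*(s["tool_pos"][:2]-O)@R)
```

```text
deck: [[-119.0, 62.9], [-50.4, 62.5]]
lip: [[6.0, 34.9], [40.3, 34.0]] guide [[-39.7, 49.7], [9.6, 42.4]]
ledge: [[59.2, 19.2], [58.7, -13.7]]
cover: [[-124.4, 41.5], [-15.2, 41.4]] tab [[15.1, 14.3], [16.5, -12.3]]
tcp [-84.67683938   2.94693757]
```

Call:
{"op": "servo_tool", "data": {"targets": [[0,0.4,0,0,0,0,1],[0,0.4,0,0,0,0,1],[0,0.4,0,0,0,0,1],[0,0.3,0,0,0,0,1],[0,0,0,0,0,0,1]]}}

```text
t: 5.63
tool_pos: [0.5392, -0.0264, 0.0691]
orientation: [2.605, 1.754, 0.002]
ft_force: [1.4, 0.5, 3.7]
opening: 0.0132
gripper_force: 59.4
```

Call:
{"op": "servo_tool", "data": {"targets": [[0,0.4,0,0,0,0,1],[0,0.4,0,0,0,0,1],[0,0.4,0,0,0,0,1],[0,0.4,0,0,0,0,1],[0,0,0,0,0,0,1]]}}

```text
t: 6.05
tool_pos: [0.5539, -0.0324, 0.0691]
orientation: [2.605, 1.754, 0.002]
ft_force: [1.0, -1.5, 4.5]
opening: 0.0129
gripper_force: 59.5
```

Call:
{"op": "servo_tool", "data": {"targets": [[0,0.4,0,0,0,0,1],[0,0.4,0,0,0,0,1],[0,0.4,0,0,0,0,1],[0,0,0,0,0,0,1]]}}

```text
t: 6.38
tool_pos: [0.5648, -0.0368, 0.0691]
orientation: [2.605, 1.755, 0.002]
ft_force: [1.3, 0.2, 5.6]
opening: 0.0129
gripper_force: 59.5
```

Call:
{"op": "servo_tool", "data": {"targets": [[0,0.4,0,0,0,0,1],[0,0.3,0,0,0,0,1],[0,0.3,0,0,0,0,1],[0,0,0,0,0,0,1]]}}

```text
t: 6.72
tool_pos: [0.5736, -0.0403, 0.0691]
orientation: [2.605, 1.755, 0.001]
ft_force: [-0.4, 0.6, 6.7]
opening: 0.013
gripper_force: 59.8
```

Call:
{"op": "servo_tool", "data": {"targets": [[0,0.3,0,0,0,0,1],[0,0.3,0,0,0,0,1],[0,0.3,0,0,0,0,1],[0,0,0,0,0,0,1]]}}

```text
t: 7.05
tool_pos: [0.5818, -0.0436, 0.0691]
orientation: [2.605, 1.755, 0.001]
ft_force: [-1.5, 0.6, 7.5]
opening: 0.0129
gripper_force: 59.9
```

Call:
{"op": "servo_tool", "data": {"targets": [[0,0.3,0,0,0,0,1],[0,0.3,0,0,0,0,1],[0,0.3,0,0,0,0,1],[0,0,0,0,0,0,1]]}}

```text
t: 7.38
tool_pos: [0.5901, -0.047, 0.0691]
orientation: [2.605, 1.755, 0.001]
ft_force: [-0.9, -0.2, 6.8]
opening: 0.0131
gripper_force: 59.9
```

Call:
{"op": "servo_tool", "data": {"targets": [[0,0.3,0,0,0,0,1],[0,0.3,0,0,0,0,1],[0,0.2,0,0,0,0,1],[0,0,0,0,0,0,1]]}}

```text
t: 7.72
tool_pos: [0.5969, -0.0496, 0.0692]
orientation: [-2.604, -1.755, 0.001]
ft_force: [-2.9, 1.1, 10.2]
opening: 0.013
gripper_force: 60.1
```

Call:
{"op": "servo_tool", "data": {"targets": [[0,0.2,0,0,0,0,1],[0,0.2,0,0,0,0,1],[0,0.2,0,0,0,0,1],[0,0,0,0,0,0,1]]}}

```text
t: 8.05
tool_pos: [0.6035, -0.0518, 0.0697]
orientation: [2.604, 1.756, 0.003]
ft_force: [-1.9, 1.2, 8.9]
opening: 0.0129
gripper_force: 60.2
```

Call:
{"op": "servo_tool", "data": {"targets": [[0,0.2,0,0,0,0,1],[0,0.2,0,0,0,0,1],[0,0,0,0,0,0,1]]}}

```text
t: 8.3
tool_pos: [0.607, -0.0538, 0.0691]
orientation: [2.605, 1.755, 0.001]
ft_force: [-0.0, -0.4, 5.2]
opening: 0.0125
gripper_force: 60.1
```

Call:
{"op": "servo_tool", "data": {"targets": [[0,0.2,0,0,0,0,1],[0,0.2,0,0,0,0,1],[0,0,0,0,0,0,1]]}}

```text
t: 8.55
tool_pos: [0.6096, -0.0548, 0.0691]
orientation: [-2.604, -1.754, 0.001]
ft_force: [-4.9, 1.5, 10.7]
opening: 0.0126
gripper_force: 60.7
```

Call:
{"op": "servo_tool", "data": {"targets": [[0,0.15,0,0,0,0,1],[0,0.1,0,0,0,0,1],[0,0,0,0,0,0,1]]}}

```text
t: 8.8
tool_pos: [0.6097, -0.0548, 0.0691]
orientation: [-2.601, -1.753, 0.006]
ft_force: [-13.9, 3.7, 18.4]
opening: 0.0129
gripper_force: 61.8
```

Run:
```python
from h import *
s=monitor.sense(); print(s["t"],s["tool_pos"],s["ft_force"])
a=viewer.snapshot("wrist")[60:300,260:640]; b=viewer.snapshot("side")[190:340,270:480]
cv2.imwrite("pics/w4.png",cv2.resize(a,(800,505),interpolation=cv2.INTER_CUBIC)); cv2.imwrite("pics/s4.png",cv2.resize(b,None,fx=3.6,fy=3.6,interpolation=cv2.INTER_CUBIC))
```

```text
8.8 [ 0.60965786 -0.05481768  0.06910776] [-13.88994611   3.72696025  18.38295483]
```

View pics/w4.png

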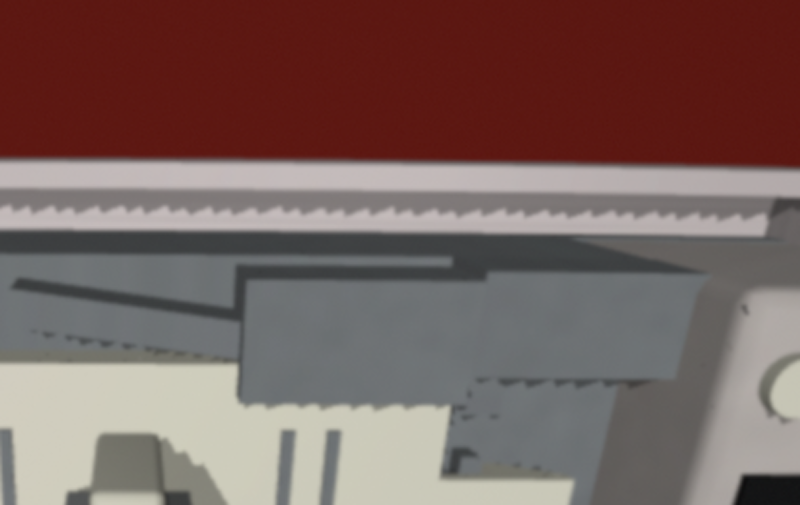

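The plate's front edge is at crop (447,405-478), the lip entry at (240,400) and the tab end at (573,480). Checking the distance between them.

Run:
```python
from h import *
c=viewer.get_calibration("wrist")
O=np.array([.6015,-.055]); th=-.385; R=np.array([[np.cos(th),-np.sin(th)],[np.sin(th),np.cos(th)]])
f=lambda p,z:np.round(1000*(onplane(c,np.array(p)*[380/800,240/505]+[260,60],z)[:,:2]-O)@R,1).tolist()
print("lip x10,y34:",f([(239,402)],.0626),"guide end/lip top outer",f([(246,280),(700,272)],.0626))
print("cover front x55, tab x86,y13:",f([(442,478),(573,480)],.056))
print("cover back-far edge y40",f([(100,362)],.056))
```

```text
lip x10,y34: [[29.7, 35.2]] guide end/lip top outer [[29.8, 60.6], [119.4, 62.7]]
cover front x55, tab x86,y13: [[77.4, 14.5], [107.4, 13.9]]
cover back-far edge y40 [[0.9, 41.7]]
```

Position is consistent with home against the stops: the force dipped at the click, then 3 mm to a hard stop. I'll unload, open and rise.

Call:
{"op": "servo_tool", "data": {"targets": [[0,-0.15,0,0,0,0,1],[0,-0.1,0,0,0,0,1],[0,0,0,0,0,0,1]]}}

```text
t: 9.15
tool_pos: [0.6096, -0.0548, 0.0691]
orientation: [-2.605, -1.755, 0.001]
ft_force: [-3.9, 1.6, 10.1]
opening: 0.0132
gripper_force: 60.6
```

Call:
{"op": "servo_tool", "data": {"targets": [[0,0,0,0,0,0,0.5],[0,0,0,0,0,0,0.5],[0,0,0,0,0,0,0.5],[0,0,0,0,0,0,0.5],[0,0,-1,0,0,0,0.5],[0,0,-2,0,0,0,0.5],[0,0,-3,0,0,0,0.5],[0,0,-3,0,0,0,0.5],[0,0,-3,0,0,0,0.5],[0,0,0,0,0,0,0.5]]}}

```text
t: 9.98
tool_pos: [0.6134, -0.0557, 0.196]
orientation: [2.601, 1.752, 0.013]
ft_force: [-0.2, -0.7, 0.6]
opening: 0.0422
gripper_force: 0.0
```

Run:
```python
from h import *
s=monitor.sense(); print(s["t"],s["tool_pos"],s["ft_force"])
a=viewer.snapshot("wrist"); cv2.imwrite("pics/w5full.png",a)
cv2.imwrite("pics/w5.png",cv2.resize(a[110:350,220:600],(800,505),interpolation=cv2.INTER_CUBIC))
```

```text
9.9833 [ 0.61344889 -0.05570993  0.19597115] [-0.21061717 -0.71403424  0.64121678]
```

View pics/w5.png

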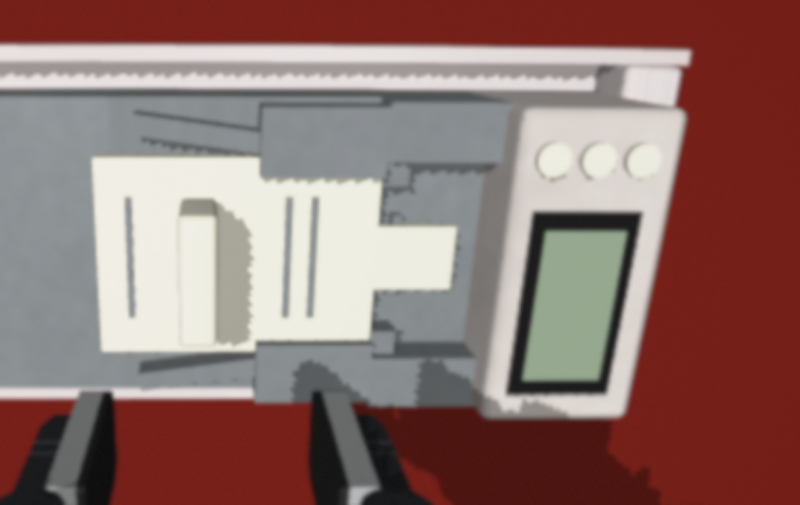

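The cover lies flat under both lips, with its front edge at the stops (x≈378) and the tab (378-457, 226-290) over the ledge. Last check on the numbers.

Run:
```python
from h import *
c=viewer.get_calibration("wrist")
O=np.array([.6015,-.055]); th=-.385; R=np.array([[np.cos(th),-np.sin(th)],[np.sin(th),np.cos(th)]])
f=lambda p,z:np.round(1000*(onplane(c,np.array(p)*[380/800,240/505]+[220,110],z)[:,:2]-O)@R,1).tolist()
print("lip entries x10,y+-34:",f([(260,178),(256,343)],.0626),"lip end region x57",f([(391,103),(373,343)],.0626))
print("plate corners:",f([(92,157),(101,351),(382,180),(372,340)],.056),"tab end x86:",f([(458,226),(452,290)],.056))
print("ledge end",f([(390,213),(404,213)],.0515),"head top x..160",f([(686,108),(630,418)],.076))
```

```text
lip entries x10,y+-34: [[28.3, 34.7], [28.1, -31.6]] lip end region x57 [[74.5, 61.8], [74.6, -31.8]]
plate corners: [[-34.0, 41.5], [-34.6, -37.9], [74.9, 32.6], [75.8, -33.4]] tab end x86: [[105.8, 14.5], [106.2, -11.8]]
ledge end [[80.1, 18.6], [85.6, 18.6]] head top x..160 [[173.5, 62.1], [176.5, -58.9]]
```

```bash
python3 -c "
from rig import workorder; print(workorder.finish_job())"
```

```text
the job is handed in; nothing more can be done
None
```

The middle-sized cover is in the rails against the stops, its hook past the ledge by my measurements (centre about 2 mm past nominal, the forward limit). I let go, retracted the gripper and handed the job in at about 10 s; the verdict was not shown.

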